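# Shut the packed meal box and close its vent

## Robot

A 7-joint arm with a two-finger parallel gripper is mounted at the origin on the work surface. World frame = base frame: x ahead of the robot, y to its left, z up, the work surface at z = 0. Lengths are in mm, angles in degrees, forces in N, time in s.
With the tool pointing down it reaches from about 375 to 925 mm from the base axis. Payload 3.1 kg.
Tool frame: the origin (TCP) lies on the centre line of the jaws, within the pads' length; the fingertips stand 25 mm ahead of it and the grasp point (between the pads) lies 6 mm ahead of it; z points along the fingers, y is the line along which they close (so a half turn about z gives the same grasp; the last joint's range is limited). The gripper opens to 85 mm and grips with 20 to 120 N. Pads are 22 mm wide; open, the fingers measure 114 mm over their backs; the gripper's body (76 mm by 85 mm) begins 54 mm behind the grasp point. The pads swing forward as they close: fully open they stand 13 mm farther back than shut.
Start: joints at [62.177, 21.939, 2.515, 91.553, -1.026, 66.532, -2.859], TCP at [245.818, -601.728, 233.069] pointing down, gripper open.
Joint ranges: [-149.38, 149.38], [-23.57, 123.04], [-84.95, 90], [0, 143.3], [-89.99, 269.99], [3.08, 112.72], [-163.45, 163.45]. Speed limits (degrees/s): [159.86, 159.86, 180, 180, 180, 180, 180].

## Interface

Orientations are given as [roll, pitch, yaw] about the fixed x, y, z axes, in that order (R = Rz(yaw) Ry(pitch) Rx(roll)).
In Python, from cell import arm, optics gives the robot as it stands. Calls block until the motion is done:
- arm.move_ptp(position, orientation): joint-space move of the TCP to a pose.
- arm.servo_line(position, rotation=None, rate=150, until_force=None): straight line of the TCP; rotation=None keeps the orientation; rate is the mean speed in mm/s. With until_force (N) it stops when the force on the tool has changed by that much, and returns True; else False.
- arm.movej(angles): joint-space move.
- arm.grip(opening, newtons=None): finger opening in mm; newtons is the grip in N (None keeps the last); returns when the fingers have stopped.
- arm.dwell(seconds).
- arm.solve_ik(position, orientation): joint angles nearest the present ones, or None.
- arm.get_obs(): the state.
- optics.get_image(name): name is "side" or "top" or "wrist"; returns a dict with "color" (400x640x3 uint8, red, green, blue), "intrinsics" (3x3 intrinsics, pixels), "k1" (the pictures are not rectified: a ray, as slopes to the right and down, at radius r is drawn at 1 + k1 r^2 times it, then the intrinsics apply), "R" (3x3) and "t" (3): a world point X has camera coordinates R X + t. Camera axes: x right, y down, z forward; pixel columns grow to the right and rows downward; lengths in mm; the calibration is good to about 2 mm. A picture is of the moment at which its call begins. There is no depth.
A pose or a line that the arm cannot do raises arm.Unreachable and nothing moves.
- arm.finish_job(): hands the job in; it is judged then, once.
The state is a dict: "t": time; "joint_pos": joint angles; "qd": joint speeds; "tau": joint torques, N m; "eef_pos": TCP position; "eef_rot": TCP orientation; "force": force on the tool from outside, world axes, zero at the start; "moment": the same for the moment, N m; "width": finger opening in mm; "gripper_force": force on a finger pad.
Only numpy, scipy, OpenCV 4.12 (cv2) and the standard library are available. Lean on these libraries where they do the work, as an engineer would, in place of code of your own. Each camera call takes 0.05 s, during which the arm holds its last target. There are 200 camera calls.

## Task

Using only your fingertips, push the open blue lid of the packed meal box (the one with the cheese and the sauce pot in it) over until it is fully shut, then push the white vent slide on that lid along its track all the way, so that it covers the dark vent hole. Do not lift anything or shove the box away, and leave the empty box with the orange lid standing open and everything else where it is.

Things in the scene. Friction and masses are not known exactly. Their poses are not given: they have to be found in the camera images.
- packed_box: clear open-topped meal box, loose on the worktop, about 0.7 to 1.0 kg, 130 (its x) x 180 (its y) x 60 mm high, walls and floor 5 mm, holding the cheese and the sauce pot. Origin: centre of its underside; z up; its +x side carries the lid hinge, its -x side is the front.
- packed_lid (a joint): angle of the packed box's blue lid about its hinge, rad: 0 = shut flat on the box, 1.57 = upright, up to 1.95 (leaning back). The lid swings shut over the box towards the box's -x. The hinge is stiff (0.13 N m): the lid stays where it is left and does not fall; about 1 to 2 N at its free edge moves it. No snap or spring.
- packed_hinge (a point): middle of the blue lid's hinge line, which runs along the box's y; at box x = +67.5 mm, y = 0, z = 61 mm. It is level with the lid's underside.
- packed_edge (a point): middle of the free edge of the blue lid, on its outer (upper when shut) face, 137 mm from the hinge. The lid is 137 mm (hinge to free edge) x 188 mm x 6 mm thick; when shut its upper face is 67 mm above the worktop.
- packed_vent (a joint): position of the blue lid's vent slide along its track, m: 0 = fully open, 0.040 = fully home over the dark vent hole. It moves along the box's +y and stays where it is left (friction about 1 N); stop at each end.
- packed_tab (a point): centre of the top of the white vent slide, a solid block 24 (box x) x 22 (box y) x 15 mm high standing on the outer face of the blue lid, 46 mm from the hinge line. With the lid shut its top is 83 mm above the worktop; its centre runs from box y = -20 mm (open) to +20 mm (home).
- spare_box: the empty meal box, same make and sizes as the packed one, with an orange lid standing open; to be left alone. Origin and axes as for the packed box.
- spare_edge (a point): middle of the free edge of the orange lid, outer face
- spare_tab (a point): centre of the top of the orange lid's own white vent slide; to be left alone
- sauce_pot: small red closed sauce pot with white cap, 48 mm across, 38 mm high, standing in the packed box; origin at the centre of its underside
- cheese: orange-yellow block of cheese 55 x 75 x 30 mm, lying in the packed box; origin at the centre of its underside
- spice_jar: amber glass spice jar with black cap, 44 mm across, 95 mm high, standing between the boxes; origin at the centre of its underside
- apple: green apple, 74 mm across, 64 mm high, standing between the boxes, nearer the robot than the spice jar; origin at the centre of its underside
- mug: white mug, 80 mm across, 90 mm high, handle at its +y; origin at the centre of its underside
- spoon: wooden spoon 220 mm long lying along its x, at the right of the boxes; origin on the worktop under its middle
Mind the look-alikes: they are no part of the job. What is shaped like the cheese but purple is not meant.

How it is judged (in metres and radians):
On the way, in this order (a step that is already met when the one before it is completed fails the run):
1. the blue lid is shut (within 0.04 rad) while its vent slide is still open (under 25 mm) (value of joint packed_lid below 0.04 rad and value of joint packed_vent below 0.025 m), for 0.2 s.
2. the vent slide is home (at 34 mm or more of its 40) with the lid shut (value of joint packed_lid below 0.04 rad and value of joint packed_vent above 0.034 m), for 0.2 s.
At the end, for the whole second after the job is handed in: Blue lid shut within 0.04 rad, its slide at 34 mm or more of 40; packed box flat, at rest, within 50 mm of its start, cheese and pot inside; empty box and orange lid within 30 mm of their starts, its slide 20; jar, apple, mug and spoon within 30 mm (all of step 2 and height (world z) of packed_box below 0.01 m and angle between packed_box's own z axis and vertical below 0.05 rad and distance of packed_box from where it was at the start of the episode below 0.05 m and linear speed of packed_box below 0.02 m/s and x of sauce_pot in the frame of packed_box between -0.065 and 0.065 m and y of sauce_pot in the frame of packed_box between -0.09 and 0.09 m and x of cheese in the frame of packed_box between -0.065 and 0.065 m and y of cheese in the frame of packed_box between -0.09 and 0.09 m and distance of each of spare_box, spare_edge, spice_jar, apple, mug, spoon from where it was at the start of the episode below 0.03 m and distance of spare_tab from where it was at the start of the episode below 0.02 m); the robot touches nothing.
It fails at once if the packed box is lifted, tipped or shoved more than 50 mm along the worktop (height (world z) of packed_box above 0.015 m or angle between packed_box's own z axis and vertical above 0.2 rad or distance of packed_box from where it was at the start of the episode above 0.05 m).
It fails at once if the sauce pot or the cheese is lifted (more than 25 mm) (height (world z) of any of sauce_pot, cheese above 0.03 m).
It fails at once if the empty box, its lid or its vent slide is disturbed (lid edge or box by more than 30 mm, slide by more than 20 mm) (distance of any of spare_box, spare_edge from where it was at the start of the episode above 0.03 m or distance of spare_tab from where it was at the start of the episode above 0.02 m).
It fails at once if the spice jar, apple, mug or spoon is moved more than 30 mm (distance of any of spice_jar, apple, mug, spoon from where it was at the start of the episode above 0.03 m).
It also fails if it takes over 48 s, if anything falls off the work surface, if the arm or the gripper's body presses on something with over 40 N, if the wrist force passes 120 N, or if a joint passes its speed limit or range.

## Working session

There is one attempt and no reset: what is moved stays moved. The work goes in short steps, each a Python script; the robot and the scene stay as the last script left them, time stands still between calls to the robot, and variables do not carry over. Pictures are saved under pics/ and viewed, at most 10 in all, crops included, and the job is handed in when it is done.

```bash
mkdir -p pics; cat > h.py <<'E'
import numpy as np, cv2
from cell import arm, optics
def ray(im,u,v):
    K=np.array(im["intrinsics"]);k=im["k1"];R=np.array(im["R"]);t=np.array(im["t"])
    p=cv2.undistortPoints(np.array([[[u,v]]],float),K,np.array([k,0,0,0.]))[0,0]
    d=R.T@np.array([p[0],p[1],1]);return -R.T@t,d/np.linalg.norm(d)
def onz(im,u,v,z):
    c,d=ray(im,u,v);return c+d*(z-c[2])/d[2]
def tri(i1,p1,i2,p2):
    a,d=ray(i1,*p1);b,e=ray(i2,*p2)
    s=np.linalg.lstsq(np.c_[d,-e],b-a,rcond=None)[0]
    P,Q=a+d*s[0],b+e*s[1];return (P+Q)/2,np.linalg.norm(P-Q)
def proj(im,X):
    R=np.array(im["R"]);r=cv2.projectPoints(np.array([X],float),cv2.Rodrigues(R)[0],np.array(im["t"],float),np.array(im["intrinsics"]),np.array([im["k1"],0,0,0.]))[0];return r[0,0]
def save(im,n):cv2.imwrite(f"pics/{n}.png",im["color"][:,:,::-1])
E
python3 - <<'E'
from h import *
import pickle
d={}
for n in("side","top"):
    im=optics.get_image(n);d[n]=im;save(im,n+"0")
    print(n,im["k1"],-np.array(im["R"]).T@im["t"])
pickle.dump(d,open("im0.pkl","wb"))
print(arm.get_obs()["eef_rot"],arm.get_obs()["t"])
E
```

```text
side -0.0417149949829666 [  345.67523947 -1154.64311982   774.20820465]
top 0.04162846492143692 [ 441.54096373  -21.26063118 1217.53257137]
[-1.79862806e+02  6.89702143e-03  2.22207416e+01] 0.1
```

View pics/top0.png

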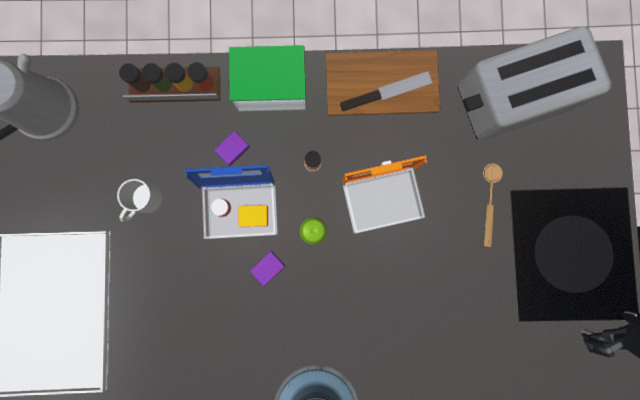

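View pics/side0.png

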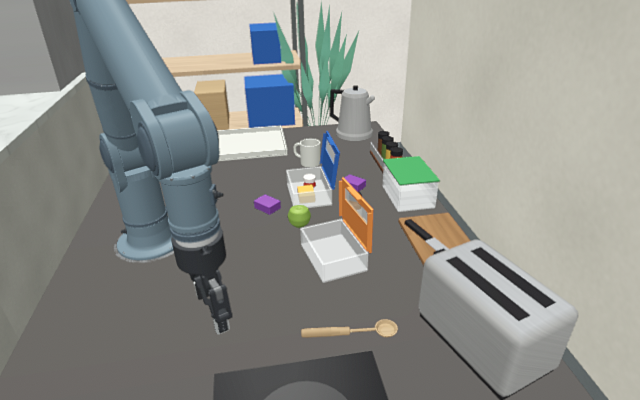

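Candidates in the top picture: the blue lid on the box holding the cheese and pot (230,175). Not meant: the orange lid on the empty box (385,168), the green-lidded box (267,75) and the blue shelf boxes (side view, 270,100). Purple blocks lie at (232,148) and (267,268), the apple at (313,231) and the jar at (313,160). I choose the blue lid at (230,175) and check it in one close crop.

```bash
python3 - <<'E'
from h import *
import pickle
d=pickle.load(open("im0.pkl","rb"))
a=cv2.resize(d["top"]["color"][140:250,175:285],None,fx=5,fy=5,interpolation=cv2.INTER_CUBIC)[:550]
b=cv2.resize(d["side"]["color"][125:215,280:350],None,fx=3.5,fy=3.5,interpolation=cv2.INTER_CUBIC)
c=np.zeros((550,800,3),np.uint8);c[:,:550]=a;c[:b.shape[0],553:553+b.shape[1]]=b[:,:247]
cv2.imwrite("pics/crop.png",c[:,:,::-1])
top=d["top"]
for n,p,z in[("frontL",(205,238),60),("frontR",(277,236),60),("apple",(313,231),40),("jar",(313,155),95),("mug",(133,195),90),("lidedgeL",(187,170),190),("lidedgeR",(270,167),190),("sp front L",(354,231),60),("greenbox",(267,75),90),("purple",(232,148),30)]:
    print(n,onz(top,*p,z).round(0))
E
```

```text
frontL [443. 269.  60.]
frontR [443.  88.  60.]
apple [453.  -3.  40.]
jar [641.  -9.  95.]
mug [553. 437.  90.]
lidedgeL [597. 276. 190.]
lidedgeR [599.  88. 190.]
sp front L [ 450. -107.   60.]
greenbox [849. 102.  90.]
purple [676. 204.  30.]
```

View pics/crop.png

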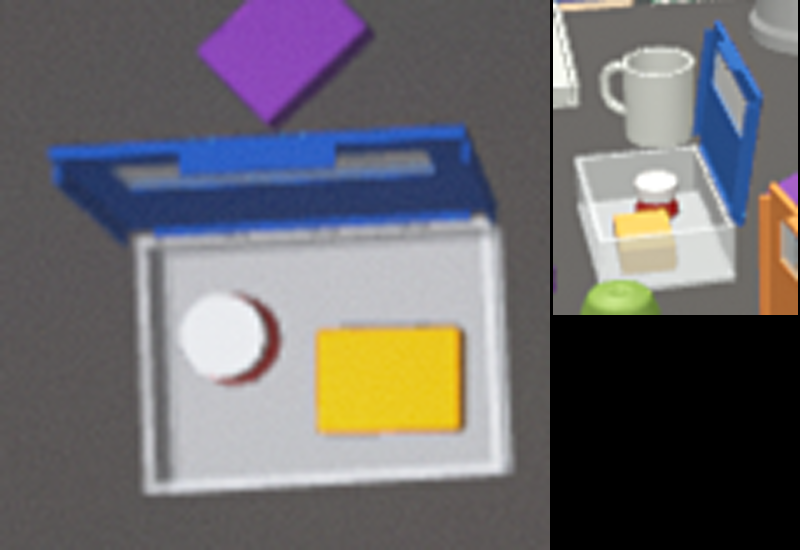

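The crop shows the blue-lidded box with the cheese and the red/white pot, so this is the right one. Its rim corners in the top picture are at about (204,238), (276.6,234), (274.6,184.4) and (202,187.6). The lid edge runs from (185.4,170) to (268,165.6), roughly upright.

```bash
python3 - <<'E'
from h import *
import pickle
d=pickle.load(open("im0.pkl","rb"));top=d["top"];c=top["color"].astype(int)
P=[onz(top,*p,60)[:2] for p in[(204,238),(276.6,234),(274.6,184.4),(202,187.6)]]
P=np.array(P);print(P.round(0));ctr=P.mean(0)
B=np.array([[-65,90],[-65,-90],[65,-90],[65,90.]])
U,S,Vt=np.linalg.svd((P-ctr).T@B);R=U@Vt;yaw=np.arctan2(R[1,0],R[0,0])
print("box",ctr.round(1),np.degrees(yaw).round(2),(B@R.T+ctr-P).round(1))
def W(b): return np.r_[ctr+R@b[:2],b[2]]
for th in(1.4,1.5,1.6,1.7,1.8,1.9):
  # outer free-edge corners
  q=[proj(top,W(np.array([67.5-137*np.cos(th)+6*np.sin(th),y,61+137*np.sin(th)+6*np.cos(th)]))) for y in(94,-94)]
  q2=[proj(d["side"],W(np.array([67.5-137*np.cos(th)+6*np.sin(th),y,61+137*np.sin(th)+6*np.cos(th)]))) for y in(94,-94)]
  print(th,np.round(q,1).tolist(),np.round(q2,1).tolist())
m=(c[:,:,2]>c[:,:,0]+60)&(c[:,:,2]>c[:,:,1]+40);m[:,:180]=0;m[:,285:]=0;m[:155]=0;m[210:]=0
for u in (195,210,230,250,265): print(u,np.where(m[:,u])[0][[0,-1]])
E
```

```text
[[443. 271.]
 [448.  89.]
 [574.  91.]
 [571. 276.]]
box [508.7 181.8] 1.43 [[-1.2 -1.3]
 [-1.8  1.6]
 [ 2.   2.1]
 [ 1.  -2.5]]
1.4 [[185.7, 187.5], [269.7, 183.2]] [[315.3, 130.6], [326.0, 152.3]]
1.5 [[185.4, 181.3], [269.3, 177.1]] [[319.1, 130.0], [330.2, 151.6]]
1.6 [[185.3, 175.3], [269.1, 171.1]] [[322.9, 129.7], [334.4, 151.3]]
1.7 [[185.3, 169.4], [268.9, 165.2]] [[326.7, 129.8], [338.6, 151.3]]
1.8 [[185.5, 163.7], [268.8, 159.6]] [[330.4, 130.3], [342.7, 151.8]]
1.9 [[185.9, 158.4], [268.8, 154.3]] [[334.0, 131.2], [346.7, 152.7]]
195 [169 179]
210 [168 186]
230 [167 185]
250 [166 184]
265 [165 183]
```

```bash
cat >> h.py <<'E'
yaw=np.radians(1.43);C=np.array([508.7,181.8])
def W(x,y,z): 
    c,s=np.cos(yaw),np.sin(yaw);return [C[0]+c*x-s*y,C[1]+s*x+c*y,z]
def lidpt(th,r=115): # TCP for finger's lower front corner on outer face
    return W(67.5-r*np.cos(th)+6*np.sin(th)+11,0,61+r*np.sin(th)+6*np.cos(th)+25)
E
python3 - <<'E'
from h import *
rot=[180,0,1.43]
o=arm.get_obs();print(o["eef_pos"],o["t"])
arm.grip(0,20)
p=np.array(o["eef_pos"]);p[2]=340;arm.servo_line(p.tolist(),rate=250)
q=np.array(lidpt(1.69))+[30,0,0]
arm.move_ptp([q[0],q[1],340],rot)
arm.servo_line(q.tolist(),rate=200)
o=arm.get_obs();print(o["eef_pos"],o["eef_rot"],o["force"],o["t"],o["width"])
save(optics.get_image("top"),"top1");im=optics.get_image("side");save(im,"side1")
E
python3 -c "
import cv2,numpy as np
a=cv2.imread('pics/top1.png')[120:260,150:310];b=cv2.imread('pics/side1.png')[80:220,250:410]
cv2.imwrite('pics/c1.png',cv2.resize(np.hstack([a,b]),None,fx=2.5,fy=2.5))"
```

```text
[ 245.46951933 -600.95160472  231.80253775] 0.1
[637.70598305 184.78710052 200.91756397] [-1.79938628e+02 -1.27846900e-01  1.41923264e+00] [ 1.12412149  0.60081259 -0.08898064] 5.3667 -0.02465034345672429
```

View pics/c1.png

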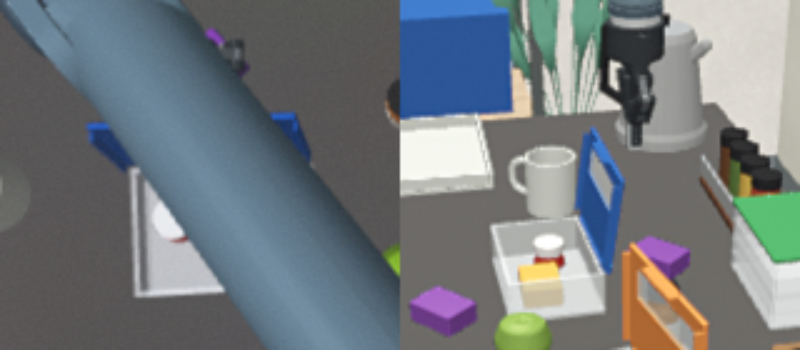

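The pictures show the fingertips just behind (+x of) the lid: side view near (344,136), top view near (244,140). I check this numerically against the commanded pose.

```bash
python3 - <<'E'
from h import *
import pickle
d=pickle.load(open("im0.pkl","rb"))
for n in d:
  for z in (176,230): print(n,z,proj(d[n],[637.7,184.8,z]).round(1))
E
```

```text
side 176 [343.3 144.5]
side 230 [343.4 129.6]
top 176 [228.5 152.3]
top 230 [223.5 147.8]
```

```bash
python3 -c "
import cv2,numpy as np
a=cv2.imread('pics/top1.png')[125:185,205:265];b=cv2.imread('pics/side1.png')[100:160,310:370]
cv2.imwrite('pics/c2.png',cv2.resize(np.hstack([a,b]),None,fx=6,fy=6,interpolation=cv2.INTER_CUBIC))"
```

```text
(no output)
```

View pics/c2.png

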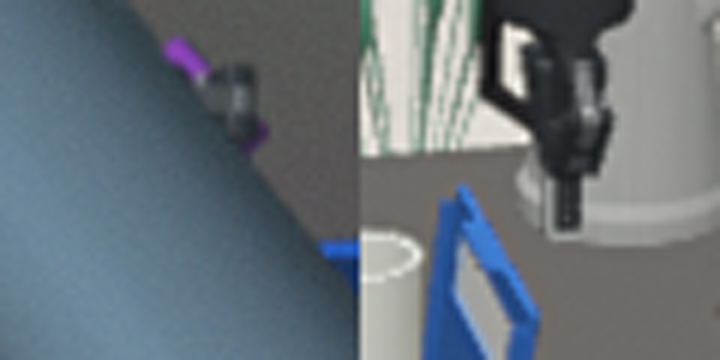

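```bash
python3 - <<'E'
from h import *
import pickle
d=pickle.load(open("im0.pkl","rb"))
s=d["side"]
for z in(176,185,197): print(onz(s,344,138.8,z).round(0))
for z in(207,219,232): print("start",z,proj(s,[245.5,-601,z]).round(1),proj(d["top"],[245.5,-601,z]).round(1))
o=arm.get_obs();print(o["joint_pos"],o["t"])
im=optics.get_image("wrist");save(im,"w1");print(-np.array(im["R"]).T@im["t"],np.array(im["R"]).round(2).tolist(), proj(im,lidpt(1.69)).round(0), proj(im,[637.7,184.8,176]).round(0))
E
```

```text
[651. 233. 176.]
[646. 212. 185.]
[640. 184. 197.]
start 207 [215.7 327.3] [594.5 321.2]
start 219 [214.7 322.4] [598.  322.3]
start 232 [213.5 316.9] [601.9 323.5]
[  14.45483051   32.89945796  -47.34871141   89.34502214   25.40518207
   68.77442434 -126.12040116] 5.4667
[718.74476234 187.75301066 341.89718617] [[0.02, -1.0, -0.0], [-0.95, -0.02, 0.31], [-0.31, -0.01, -0.95]] [315. 303.] [315. 236.]
```

View pics/w1.png

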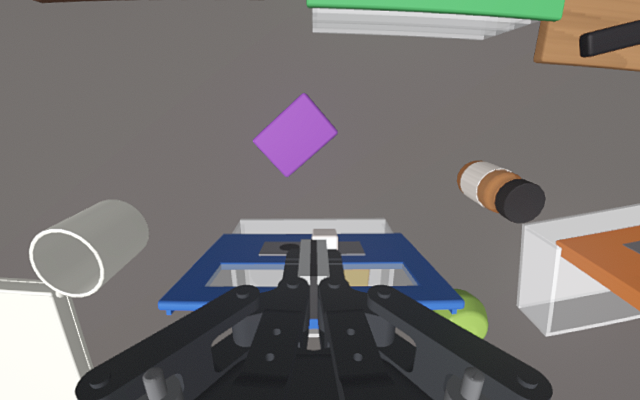

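```bash
python3 -c "
import cv2
b=cv2.imread('pics/side0.png')[230:350,150:270]
cv2.imwrite('pics/c3.png',cv2.resize(b,None,fx=4,fy=4,interpolation=cv2.INTER_CUBIC))"
```

```text
(no output)
```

View pics/c3.png

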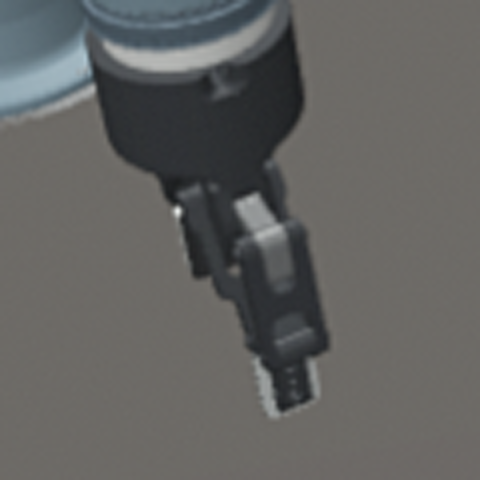

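The wrist view shows the blue lid's outer face with its slide at (325,238) and the dark hole at (290,247). The finger is centred on the lid behind it. The side view puts the tip up to about 20 mm higher than nominal, so I push at a smaller radius and find the surface by touch at the end.

```bash
python3 - <<'E'
from h import *
o=arm.get_obs()
p=lidpt(1.72,100);arm.servo_line([p[0]+15,p[1],p[2]],rate=120)
f0=np.array(arm.get_obs()["force"])
for th in np.linspace(1.65,0.12,12):
    hit=arm.servo_line(lidpt(th,100),rate=90,until_force=15)
    o=arm.get_obs();print(round(th,2),hit,np.round(o["eef_pos"],1),np.round(np.array(o["force"])-f0,1),round(o["t"],2))
    if hit: break
else:
    p=lidpt(0,100);p[2]-=28
    hit=arm.servo_line(p,rate=25,until_force=9)
    o=arm.get_obs();print(hit,o["eef_pos"],np.array(o["force"])-f0,o["t"])
E
```

```text
1.65 False [601.5 184.3 186. ] [-0.2  0.2 -1.1] 6.23
1.51 False [587.2 183.8 186.3] [-0.8  0.9 -0.9] 6.54
1.37 False [573.1 183.5 185.1] [-1.1  0.2 -1.1] 6.85
1.23 False [559.5 183.1 182.2] [-0.1  0.3 -2.1] 7.16
1.09 False [546.3 182.7 177.4] [-0.8 -0.8 -2. ] 7.47
0.95 False [534.  182.4 170.9] [-0.2  0.6 -0.7] 7.78
0.82 False [522.7 182.1 162.7] [-0.3  0.6 -0.9] 8.08
0.68 False [512.5 181.7 152.9] [-0.7  0.7  0.1] 8.39
0.54 False [503.6 181.4 141.8] [-1.6  0.5 -2.3] 8.7
0.4 False [496.6 181.2 129.7] [-1.1 -0.1 -0.1] 9.01
0.26 False [491.4 181.1 116.8] [-0.2  0.1 -1.9] 9.32
0.12 False [487.9 181.  103.2] [-1.4  0.1 -0.5] 9.62
True [487.19834746 181.18696208  68.90062704] [-1.11293842 -0.51831031  4.00434835] 10.9
```

```bash
python3 - <<'E'
from h import *
t=optics.get_image("top");s=optics.get_image("side")
o=arm.get_obs();print(o["eef_pos"],o["force"],o["width"],o["t"])
a=cv2.resize(t["color"][130:260,160:320],None,fx=2.5,fy=2.5,interpolation=3);b=cv2.resize(s["color"][120:224,268:396],None,fx=3.125,fy=3.125,interpolation=3)
cv2.imwrite("pics/c4.png",np.hstack([a,b])[:,:,::-1])
print(proj(s,[487,181,67]),proj(s,W(-69.5,-94,67)),proj(s,W(67.5,-94,67)))
E
```

```text
[487.22420843 181.20944634  68.91014357] [-0.79067008  0.14868085  5.49193238] -0.6281061989740184 11.0
[300.70676225 177.50893665] [290.59429586 192.11083196] [331.55574324 187.60443821]
```

View pics/c4.png

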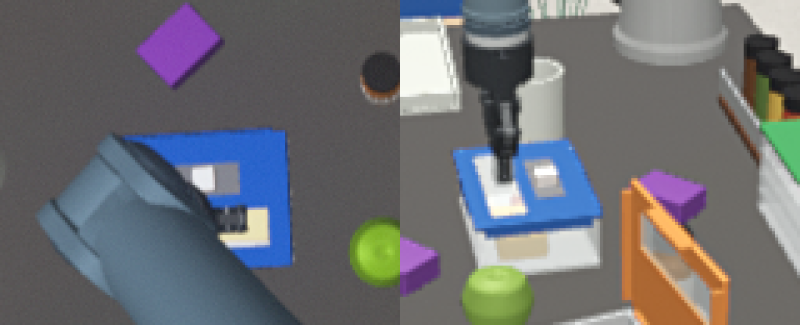

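The lid lies shut: its corners at about (292,193) and (332,187) in the side view match the predicted shut pose. The tip rests on its top, so the tip sits about 2 mm ahead of the TCP, and the white slide is still open at top (241,201). Next I push the slide from its -y side.

```bash
python3 - <<'E'
from h import *
t=optics.get_image("top")
print("tab seen",onz(t,241.2,201.2,83).round(1),"expected",np.round(W(21.5,-20,83),1))
p=arm.get_obs()["eef_pos"];arm.servo_line([p[0],p[1],150],rate=120)
for y in(-88.57,91.43):
    j=arm.solve_ik(W(21.5,-70,150),[180,0,y]);print(y,None if j is None else np.round(j))
E
```

```text
tab seen [531.4 173.   83. ] expected [530.7 162.3  83. ]
-88.57 [ -75.   42.   79.  113.  -46.   66. -155.]
91.43 [ 38.  33. -68. 108.  34.  63. -42.]
```

```bash
python3 - <<'E'
from h import *
arm.move_ptp(W(21.5,-75,150),[180,0,91.43])
t=optics.get_image("top");s=optics.get_image("side");o=arm.get_obs();print(o["eef_pos"],o["t"])
for n,im,(r0,r1,c0,c1) in(("top",t,(185,220,225,265)),("side",s,(165,190,300,330))):
    g=im["color"][r0:r1,c0:c1].astype(int);m=((g.min(2)>200)&(g.max(2)-g.min(2)<25)).astype(np.uint8)
    k,l,st,ce=cv2.connectedComponentsWithStats(m)
    for i in range(1,k):
        if st[i,4]>5: print(n,st[i],(ce[i]+[c0,r0]).round(1),onz(im,*(ce[i]+[c0,r0]),83).round(1))
a=cv2.resize(t["color"][130:260,160:320],None,fx=2.5,fy=2.5,interpolation=3);b=cv2.resize(s["color"][120:224,268:396],None,fx=3.125,fy=3.125,interpolation=3)
cv2.imwrite("pics/c5.png",np.hstack([a,b])[:,:,::-1])
E
```

```text
[531.72518962 107.80747107 149.86065413] 13.3667
top [ 0 31 11  4 38] [229.3 217.6] [491.3 202.9  83. ]
side [ 0  5  7 16 69] [301.9 178.7] [486.6 141.6  83. ]
side [11  8  7  4 22] [313.8 174.4] [530.9 164.8  83. ]
```

View pics/c5.png

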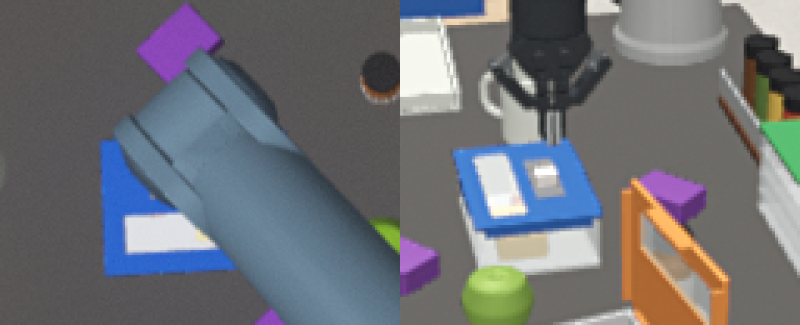

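Side view: the tab is at (313.8,174.4), i.e. world (531,165). That agrees with the geometry, and the finger hangs clear of it on its -y side. Pushing now.

```bash
python3 - <<'E'
from h import *
print(arm.servo_line(W(21.5,-70,75),rate=80,until_force=8))
o=arm.get_obs();f0=np.array(o["force"]);print(o["eef_pos"],o["t"])
for y in(-50,-40,-30,-20,-12,-6,-2,1):
    hit=arm.servo_line(W(21.5,y,75),rate=40,until_force=7)
    o=arm.get_obs();print(y,hit,np.round(o["eef_pos"],1),np.round(np.array(o["force"])-f0,1),round(o["t"],2))
    if hit:break
t=optics.get_image("top");s=optics.get_image("side")
a=cv2.resize(t["color"][130:260,160:320],None,fx=2.5,fy=2.5,interpolation=3);b=cv2.resize(s["color"][120:224,268:396],None,fx=3.125,fy=3.125,interpolation=3)
cv2.imwrite("pics/c6.png",np.hstack([a,b])[:,:,::-1])
E
```

```text
False
[532.44403653 112.61650258  75.53322617] 14.4583
-50 False [531.4 132.5  75. ] [-0.7  1.  -0.3] 15.11
-40 False [531.1 142.8  75.1] [ 0.3  0.8 -1. ] 15.51
-30 False [530.9 152.9  75.1] [-0.5  1.  -0.5] 15.91
-20 False [530.6 163.1  75.1] [-0.4  1.1 -0.4] 16.31
-12 False [530.4 171.   75.1] [-0.   1.1 -0.9] 16.66
-6 False [530.3 177.   75.1] [ 0.2  0.5 -0.9] 16.96
-2 False [530.2 180.8  75.1] [-0.2  0.3 -0.8] 17.21
1 False [530.3 182.2  74.8] [-0.2 -2.9  0.3] 17.46
```

View pics/c6.png

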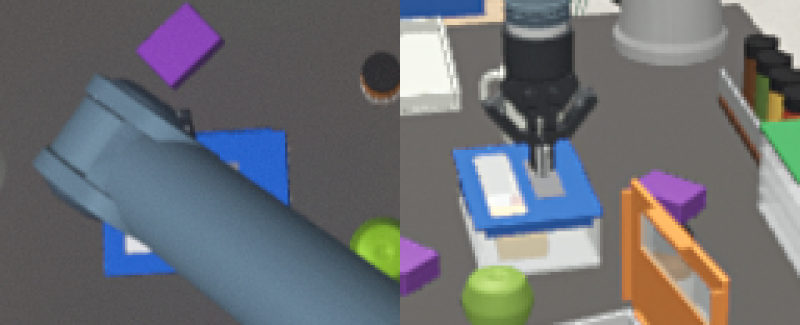

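The picture shows the finger at the far end of the track with the grey track empty behind it, and the last step met the stop (2.9 N). I retreat and verify by colour masks.

```bash
python3 - <<'E'
from h import *
arm.servo_line(W(21.5,-25,75),rate=80)
arm.servo_line(W(21.5,-25,300),rate=200)
p=arm.get_obs()["eef_pos"]
arm.move_ptp([350,-430,330],[180,0,22])
t=optics.get_image("top");s=optics.get_image("side");o=arm.get_obs();print(o["eef_pos"],o["t"])
for n,im,(r0,r1,c0,c1) in(("top",t,(180,212,200,280)),("side",s,(160,190,305,330))):
    g=im["color"][r0:r1,c0:c1].astype(int);m=((g.min(2)>200)&(g.max(2)-g.min(2)<25)).astype(np.uint8)
    k,l,st,ce=cv2.connectedComponentsWithStats(m)
    for i in range(1,k):
        if st[i,4]>5: print(n,st[i],(ce[i]+[c0,r0]).round(1),onz(im,*(ce[i]+[c0,r0]),83).round(1))
g=t["color"].astype(int);m=((g[:,:,2]>g[:,:,0]+60)&(g[:,:,2]>g[:,:,1]+40)&(g[:,:,0]<80));m[:,:180]=0;m[:,290:]=0;m[:160]=0;m[260:]=0
v,u=np.where(m);r=cv2.minAreaRect(np.c_[u,v].astype(np.float32))
for q in cv2.boxPoints(r): print(onz(t,*q,67).round(0))
print("expect home",np.round(W(21.5,20,83),1),"open",np.round(W(21.5,-20,83),1),[np.round(W(x,y,67)[:2]) for x in(-69.5,67.5) for y in(-94,94)])
E
```

```text
[ 351.30496741 -428.73705807  329.87067203] 21.6083
top [24 18  9  9 73] [228.3 201.9] [530.5 204.9  83. ]
side [ 4  9  7  4 21] [312.2 170.3] [530.2 196.1  83. ]
[578. 284.  67.]
[584.  93.  67.]
[443.  88.  67.]
[437. 277.  67.]
expect home [529.7 202.3  83. ] open [530.7 162.3  83. ] [array([442.,  86.]), array([437., 274.]), array([579.,  90.]), array([574., 277.])]
```

```bash
python3 - <<'E'
from h import *
t=optics.get_image("top");g=t["color"]
a=proj(t,W(21.5,20,67));b=proj(t,W(21.5,-20,67));print(a,b)
for v in range(196,209,2): print(v,[int(x) for x in g[v,218:256].max(1)])
print(proj(t,W(21.5,20,83)))
E
```

```text
[230.64403844 202.64890953] [246.51516758 201.84066571]
196 [206, 197, 188, 187, 187, 185, 184, 183, 182, 184, 184, 173, 163, 165, 158, 163, 164, 167, 166, 156, 157, 154, 155, 148, 149, 150, 148, 146, 147, 147, 147, 147, 145, 146, 146, 145, 146, 176]
198 [204, 184, 148, 144, 146, 156, 200, 225, 234, 236, 237, 238, 238, 239, 222, 130, 143, 147, 146, 145, 146, 146, 146, 147, 147, 145, 147, 147, 147, 146, 147, 146, 147, 147, 146, 145, 147, 179]
200 [205, 188, 150, 144, 146, 157, 204, 240, 241, 239, 239, 238, 239, 240, 227, 122, 143, 149, 147, 147, 145, 147, 145, 146, 146, 145, 145, 145, 148, 147, 148, 148, 146, 148, 147, 146, 146, 167]
202 [207, 198, 152, 145, 147, 154, 203, 240, 240, 239, 239, 238, 239, 240, 230, 125, 136, 149, 144, 145, 145, 145, 149, 145, 144, 150, 146, 148, 146, 147, 143, 147, 146, 146, 148, 145, 145, 162]
204 [209, 197, 150, 146, 146, 151, 182, 240, 241, 240, 240, 240, 241, 242, 236, 126, 133, 147, 143, 148, 149, 145, 147, 148, 148, 146, 146, 146, 149, 145, 144, 147, 146, 145, 148, 144, 146, 163]
206 [207, 199, 157, 147, 144, 147, 169, 227, 227, 222, 219, 219, 217, 211, 203, 128, 140, 146, 147, 144, 144, 146, 147, 145, 146, 145, 147, 146, 146, 146, 147, 147, 148, 144, 146, 151, 145, 144]
208 [208, 200, 163, 147, 148, 153, 152, 156, 154, 162, 159, 161, 159, 159, 165, 167, 166, 160, 175, 174, 174, 174, 181, 183, 182, 184, 189, 189, 190, 189, 189, 195, 197, 192, 188, 204, 204, 204]
[229.38627733 202.19027293]
```

```bash
python3 -c "
from cell import arm
print(arm.finish_job())"
```

```text
the job is handed in; nothing more can be done
None
```

The job is handed in with the blue lid pushed shut and its vent slide pushed to the stop over the vent hole; the packed box stayed within a few mm and the arm met nothing else, but the final result was not reported back to me.

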